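# Seat a camera relay lens in the empty V-groove

### The job

Slide the blue-banded relay lens out from under its blue hood and set it down on the open wooden rest. Then take it again by its black rear half, lay it in whichever V-groove of the measuring station is empty and push it nose first under the clear bridge until it lies fully down on both flanks and hard against the back stop, and let go. Do not shift the yellow-banded lens in the other groove or the other things on the desk.

Things in the scene. Friction and masses are not known exactly. Their poses are not given: they have to be found in the camera images.
- lens: The lens to seat: a round tube 30 mm in diameter, 130 mm long, about 160 g, always lying level. Origin on its axis at mid-length, 45 mm above the desk while it lies in the cradle, on the rest or in a groove. Its own x axis runs along the tube to the nose (y, z rolled anyhow). Front half bright metal with a blue band near the glass nose, rear half black.
- lens_nose (a point): Centre of the lens's front (nose) face, 65 mm from the lens origin along its +x.
- done_lens: The yellow-banded lens, otherwise the same tube, already home in one of the two grooves. Origin at mid-length on its axis, x towards its nose. Leave it alone. (The empty groove shows a thin green liner strip at its bottom.)
- cradle: Fixed storage cradle. Origin on the desk under its V; x along the V, out of the hood's open mouth; z up. The lens lies in a 90-degree V (axis 45 mm above the desk, x = -45 to +35 mm), nose to +x, tail 2 to 8 mm from the back wall at x = -45 mm. Beyond x = +35 mm it overhangs, above only a 10 mm base plate that ends at x = +45 mm.
- hood_mouth (a point): Front edge of the cradle's blue hood, on the lens axis, 22 mm ahead of the cradle origin. The hood is 86 mm wide, inner roof 72 mm and top 77 mm above the desk, and runs from here back to the cradle's x = -50 mm. At least the front 65 mm of the lens sticks out of it; the rest must be pulled straight out (about 70 mm along +x) before the lens can be lifted.
- rest: Fixed open wooden rest: one 90-degree V 40 mm long (x = -20 to +20 mm) and 46 mm wide on a 60 x 80 x 10 mm base. Origin on the desk under its centre, x along the V (holds the lens either way round). A lens laid with its middle over it balances, both halves overhanging free.
- rest_axis (a point): Point 45 mm above the rest's origin: where the middle of the lens's axis lies when it is set down on the rest.
- station: Fixed measuring station, 190 mm wide: two parallel level 90-degree V-grooves along its x, axes at y = +50 and -50 mm, 45 mm above the desk. Origin on the desk, x into the grooves towards the back stop, z up. The grooves run from x = -35 mm (open end, facing the robot) to the stop's face at x = +50 mm. V edges 42 mm above the desk. The last 45 mm of a lens that is home overhang the open end.
- bridge_edge (a point): Middle of the front edge of the station's clear bridge, on its underside, at the station's x = -10 mm, y = 0. The bridge spans both grooves from here to the back stop, underside 72 mm and top 78 mm above the desk, so a lens must be slid in under it lengthwise; 25 mm of V lie open in front. The back stop is 54 mm high. Posts 8 mm wide carry the bridge at y = 0 and +-81 mm.
- stop_left (a point): Point on the back stop's face on the axis of the groove at the station's y = +50 mm: the nose centre of a lens that is home there lies on it.
- stop_right (a point): The same for the groove at the station's y = -50 mm.
- slide_box: Red slide box 32 x 80 x 28 mm, bystander; origin under its centre.
- pot: Specimen pot with blue lid, 42 mm in diameter, 50 mm high, bystander; origin under its centre.
- oil: Small amber oil bottle, 28 mm in diameter, 60 mm high, bystander; origin under its centre.
- brush: Lens brush 140 mm long, lying, bystander.
- cap: Black dust cap, 42 mm in diameter, 12 mm high, bystander; origin under its centre.
Not all that is in view belongs to the job. There is more than one size of the station; the job needs the smaller. What is shaped like the lens but pink or turquoise is not meant.

How it is judged:
By the outcome, as a careful person would: the job done as asked, in the order asked, and still so for the second after the job is handed in, with the robot touching nothing.
It also fails if it takes over 58 s, if anything falls off the work surface, if the arm or the gripper's body presses on something with over 40 N, if the wrist force passes 120 N, or if a joint passes its speed limit or range.

### The arm

A 6-joint arm with a two-finger parallel gripper is mounted at the origin on the work surface. World frame = base frame: x ahead of the robot, y to its left, z up, the work surface at z = 0. Lengths are in m, angles in rad, forces in N, time in s.
With the tool pointing down it reaches from about 0.425 to 0.95 m from the base axis. Payload 3.5 kg.
Tool frame: the origin (TCP) lies on the centre line of the jaws, within the pads' length; the fingertips stand 8 mm ahead of it and the grasp point (between the pads) lies 11 mm behind it; z points along the fingers, y is the line along which they close (so a half turn about z gives the same grasp; the last joint's range is limited). The gripper opens to 85 mm and grips with 20 to 120 N. Pads are 22 mm wide; open, the fingers measure 114 mm over their backs; the gripper's body (76 mm by 85 mm) begins 54 mm behind the grasp point. The pads swing forward as they close: fully open they stand 13 mm farther back than shut.
Start: joints at [-1.32, 0.286, 1.577, -0, 1.279, -0.15], TCP at [0.263, -0.621, 0.2] pointing down, gripper open.
Joint ranges: [-2.77, 2.77], [-0.9, 2.22], [0.21, 2.48], [-1.53, 4.67], [0.24, 2.81], [-2.84, 2.84]. Speed limits (rad/s): [2.79, 2.79, 3.14, 3.14, 3.14, 3.14].

### API

Orientations are given as a unit quaternion [x, y, z, w].
In Python, from plant import ctrl gives the robot as it stands. The module is installed in compiled form; this text tells all that it offers.
- The arm moves only by the tool send_rows, never from a script. Its argument "steps" is a list of rows, each a list of 5 numbers: the shift along the tool's x, y, z in m, then the turn about the tool's z in degrees, then the opening, from -1 (shut) to 1 (fully open). A call has 1 to 12 rows; each row is the pose to reach, as a shift and turn from the pose commanded when the call began, along the tool's axes at that moment; what a row does not reach only later rows make up. A row lasts 1/10 s, in which the tool goes at most 50 mm and 8.59 degrees, less where a joint would pass 70% of its speed; a pose out of reach is approached as far as the arm can. A call with a gripper value outside its range is refused whole. The fingers move at their own pace and stop on an object; "squeeze" is the grip in N (left out, the last holds). Time passes only in rows, so rows that repeat a pose let the fingers close. It gives the time, the measured TCP pose, the force, the opening and the grip force at its end, in the units of the state.
- ctrl.get_state(): the state, without advancing time (a new reading comes with each control period).
- ctrl.read_camera(name): name is "scene" or "top"; returns the picture (384x512x3 uint8, red, green, blue); there is no depth.
- ctrl.calibration(name): a dict with "intrinsics" (3x3 intrinsics, pixels), "extrinsics" (4x4, takes a point from world to camera coordinates). Camera axes: x right, y up, looking along -z (the intrinsics and any distortion apply to the point x, -y, -z); pixel columns grow to the right and rows downward; lengths in m; the calibration is good to about 2 mm. A picture is of the moment at which its call begins. calibration takes no time and is no camera call.
- ctrl.sign_off(): hands the job in; it is judged then, once.
The state is a dict: "time": time; "qpos": joint angles; "dq": joint speeds; "joint_efforts": joint torques, N m; "eef_pos": TCP position; "tcp_rot": TCP orientation; "contact_force": force on the tool from outside, world axes, zero at the start; "wrist_torque": the same for the moment, N m; "opening": opening from 0.0 (shut) to 1.0 (fully open); "finger_force": force on a finger pad.
Only numpy, scipy, OpenCV 4.12 (cv2) and the standard library are available. Lean on these libraries where they do the work, as an engineer would, in place of code of your own. Each camera call takes 0.05 s, during which the arm holds its last target. There are 200 camera calls.

## Working session

There is one attempt and no reset: what is moved stays moved. The work goes in short steps, Python scripts to look and compute and a tool call to move; the robot and the scene stay as the last step left them, time stands still between calls to the robot, and variables do not carry over. Pictures are saved under pics/ and viewed, at most 10 in all, crops included, and the job is handed in when it is done.

Besides the shell and the picture viewer there is one more tool, called after "Emit:" as name([rows], argument=value, ...), one row to a line, values as JSON. send_rows: Moves the arm, as the interface text tells. Its arguments: {"type":"object","properties":{"steps":{"type":"array","items":{"type":"array","items":{"type":"number"}}},"squeeze":{"type":"number"}},"required":["steps"]}

```bash
mkdir -p pics; python3 - <<'E'
from plant import ctrl
import cv2, numpy as np
np.set_printoptions(precision=4,suppress=True)
for n in ("scene","top"):
    im=ctrl.read_camera(n); cv2.imwrite(f"pics/{n}0.png",im[:,:,::-1])
    c=ctrl.calibration(n); print(n,c)
a=cv2.imread("pics/scene0.png");b=cv2.imread("pics/top0.png")
s=ctrl.get_state();print(s)
E
```

```text
scene {'intrinsics': array([[369.0383,   0.    , 258.3741],
       [  0.    , 369.0383, 192.0126],
       [  0.    ,   0.    ,   1.    ]]), 'extrinsics': array([[-0.9065,  0.4221,  0.0101,  0.526 ],
       [-0.3068, -0.6748,  0.6712,  0.0712],
       [ 0.2901,  0.6053,  0.7412, -1.166 ],
       [ 0.    ,  0.    ,  0.    ,  1.    ]])}
top {'intrinsics': array([[465.8647,   0.    , 255.0978],
       [  0.    , 465.8647, 184.224 ],
       [  0.    ,   0.    ,   1.    ]]), 'extrinsics': array([[ 0.021 , -0.9997,  0.0154, -0.09  ],
       [ 0.9952,  0.0224,  0.0957, -0.5525],
       [-0.096 ,  0.0133,  0.9953, -1.528 ],
       [ 0.    ,  0.    ,  0.    ,  1.    ]])}
{'time': 0.1, 'qpos': array([-1.32  ,  0.2871,  1.5781, -0.    ,  1.2786, -0.15  ]), 'dq': array([ 0.0012, -0.0028, -0.0034,  0.0006, -0.0005,  0.0003]), 'joint_efforts': array([  0.0016, -40.7293, -29.3699,  -0.0001,   0.0034,   0.    ]), 'eef_pos': array([ 0.2632, -0.6208,  0.1989]), 'tcp_rot': array([ 0.98  ,  0.1991, -0.0001, -0.0011]), 'contact_force': array([-0.3548, -0.2329, -0.1506]), 'wrist_torque': array([-0.0239, -0.0088, -0.0162]), 'finger_force': 0.0, 'opening': 0.9984259441365904}
```

View pics/scene0.png

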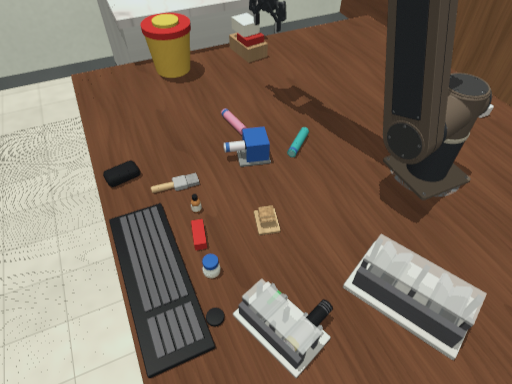

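View pics/top0.png

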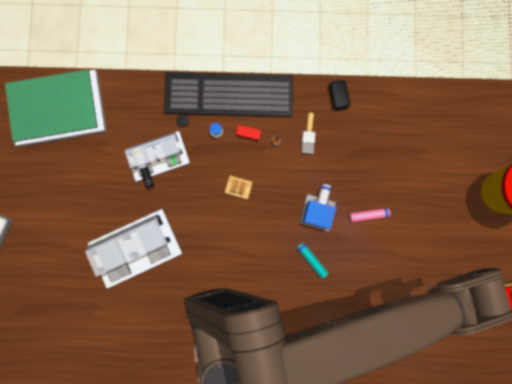

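Scene: the blue-banded lens in the hood is at scene (236,147) / top (325,193). The open rest is at (267,218) / (238,187). The small station is at (282,325) / (157,155), with a black tail in its left groove and the green liner in its right one.
Possible confusions: pink tube at scene (235,122) / top (370,215); turquoise tube at (299,141) / (312,260); yellow-banded lens at (320,312) / (148,177); bigger station at (415,290) / (133,247). The blue-banded lens under the hood fits the description, and I'll check it in a close crop.

```bash
python3 - <<'E'
import cv2,numpy as np
a=cv2.imread("pics/scene0.png");b=cv2.imread("pics/top0.png")
def crop(im,x,y,w,h,W=400,H=300): return cv2.resize(im[y:y+h,x:x+w],(W,H),interpolation=cv2.INTER_CUBIC)
m=np.vstack([np.hstack([crop(a,210,115,80,60),crop(b,280,170,80,60)]),np.hstack([crop(a,225,270,120,90),crop(b,115,125,80,60)])])
cv2.imwrite("pics/m1.png",m)
m=np.hstack([crop(a,240,190,60,45),crop(b,210,165,60,45)]);cv2.imwrite("pics/m2.png",m)
E
```

```text
(no output)
```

View pics/m1.png

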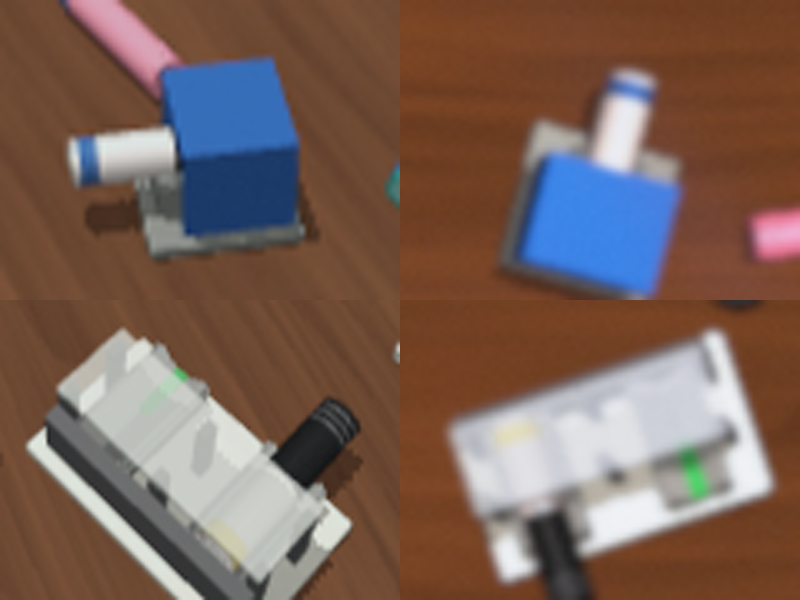

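View pics/m2.png

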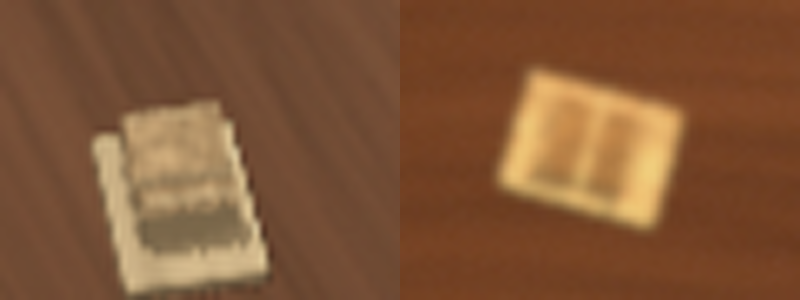

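The crops confirm the choice: a bright tube with a blue band coming out of the blue hood, nose pointing away from the robot, with nose end at about top (326,185) and scene (224,147). The empty groove (green liner) is the right one, at top (184,158). The rest's V runs along its 60 mm side.

```bash
cat > h.py <<'E'
import cv2,numpy as np
from plant import ctrl
np.set_printoptions(precision=4,suppress=True)
CAL={n:ctrl.calibration(n) for n in("scene","top")}
def cam(n): return CAL[n]["intrinsics"],CAL[n]["extrinsics"]
def ray(n,p):
    K,E=cam(n); R=E[:3,:3]; c=-R.T@E[:3,3]
    u=np.linalg.solve(K,[p[0],p[1],1.]); d=R.T@np.array([u[0],-u[1],-u[2]]); return c,d/np.linalg.norm(d)
def onz(n,p,z): c,d=ray(n,p); return c+d*(z-c[2])/d[2]
def tri(ps,pt):
    (a,d),(b,e)=ray("scene",ps),ray("top",pt)
    s,t=np.linalg.lstsq(np.c_[d,-e],b-a,rcond=None)[0]; p,q=a+s*d,b+t*e
    return (p+q)/2,np.linalg.norm(p-q)
def proj(n,P):
    K,E=cam(n); q=E[:3,:3]@P+E[:3,3]; v=K@[q[0],-q[1],-q[2]]; return v[:2]/v[2]
def up(im,roi,k=8):
    x,y,w,h=roi; return cv2.resize(im[y:y+h,x:x+w],None,fx=k,fy=k,interpolation=cv2.INTER_CUBIC)
def back(p,roi,k=8): return (np.asarray(p,float)+.5)/k-.5+np.array(roi[:2])
def blob(im,roi,f,k=8):
    """largest blob of f(B,G,R,H,S,V); contour in full-image pixels"""
    u=up(im,roi,k); B,G,R=[c.astype(int) for c in cv2.split(u)]; H,S,V=[c.astype(int) for c in cv2.split(cv2.cvtColor(u,cv2.COLOR_BGR2HSV))]
    m=f(B,G,R,H,S,V).astype(np.uint8); cs,_=cv2.findContours(m,cv2.RETR_EXTERNAL,cv2.CHAIN_APPROX_NONE)
    c=max(cs,key=cv2.contourArea); return back(c[:,0],roi,k)
def quad(c):
    r=cv2.minAreaRect(c.astype(np.float32)); return r,cv2.boxPoints(r)
def cen(c):
    m=cv2.moments(c.astype(np.float32)); return np.array([m['m10'],m['m01']])/m['m00']
def axis(rs,rt):
    """line crossing the planes of two midlines (each: 2 pixels)"""
    L=[]
    for n,(p,q) in(("scene",rs),("top",rt)):
        c,d=ray(n,p);_,e=ray(n,q); k=np.cross(d,e); k/=np.linalg.norm(k); L.append((k,k@c))
    d=np.cross(L[0][0],L[1][0]); d/=np.linalg.norm(d); return L,d
def midline(c):
    (ce,(w,h),a),b=quad(c); i=0 if np.linalg.norm(b[0]-b[1])<np.linalg.norm(b[1]-b[2]) else 1
    return (b[i]+b[(i+1)%4])/2,(b[(i+2)%4]+b[(i+3)%4])/2
E
python3 - <<'E'
from h import *
S=cv2.imread("pics/scene0.png");T=cv2.imread("pics/top0.png")
blue=lambda B,G,R,H,S,V:(H>100)&(H<125)&(S>130)&(V>60)
# blue band
bs=cen(blob(S,(222,135,12,22),lambda B,G,R,H,S,V:(H>100)&(H<125)&(S>70)))
bt=cen(blob(T,(318,183,16,10),lambda B,G,R,H,S,V:(H>100)&(H<125)&(S>70)))
print("band",bs,bt,tri(bs,bt))
# hood, top view
c=blob(T,(295,190,50,45),blue);r,b=quad(c);print("hoodtop",r)
for p in b: print(p,onz("top",p,.077)[:2])
# white tube midlines
w=lambda B,G,R,H,S,V:(V>175)&(S<90)
cs=blob(S,(220,135,28,24),w);ct=blob(T,(310,183,22,22),w)
print("tube",midline(cs),midline(ct),quad(cs)[0],quad(ct)[0])
# done lens
k=lambda B,G,R,H,S,V:(V<70)
cs=blob(S,(300,295,40,36),k);ct=blob(T,(138,166,20,24),k)
ms,mt=midline(cs),midline(ct);print("done",ms,mt,quad(cs)[0],quad(ct)[0]);L,d=axis(ms,mt);print(d)
# liner
g=lambda B,G,R,H,S,V:(H>45)&(H<75)&(S>120)
ct=blob(T,(165,145,25,25),g);mt=midline(ct);print("liner",mt,[onz("top",p,.025) for p in mt])
# rest
ct=blob(T,(215,168,50,40),lambda B,G,R,H,S,V:(G>105));r,b=quad(ct);print("rest",r)
for p in b: print(p,onz("top",p,.010))
# station plate
ct=blob(T,(118,122,80,66),lambda B,G,R,H,S,V:(V>110)&(S<60));r,b=quad(ct);print("station",r)
for p in b: print(p,onz("top",p,.01))
E
```

```text
band [227.1847 146.5636] [325.7018 187.5925] (array([ 0.5457, -0.3108,  0.0445]), np.float64(0.002284889107245032))
hoodtop ((318.8918762207031, 214.20306396484375), (28.120742797851562, 22.93096160888672), 15.549805641174316)
[302.2725 221.4796] [ 0.4328 -0.2313]
[308.4197 199.388 ] [ 0.5042 -0.2503]
[335.5112 206.9265] [ 0.4818 -0.3381]
[329.364  229.0181] [ 0.4105 -0.3186]
tube (array([244.2718, 143.3753], dtype=float32), array([228.5089, 145.3085], dtype=float32)) (array([327.4073, 189.0173], dtype=float32), array([321.8688, 203.6548], dtype=float32)) ((236.39036560058594, 144.34185791015625), (6.929215431213379, 15.881012916564941), 83.00807189941406) ((324.6380920410156, 196.33602905273438), (11.204477310180664, 15.650246620178223), 20.725557327270508)
done (array([331.4819, 304.3776], dtype=float32), array([313.188 , 323.8911], dtype=float32)) (array([143.4375, 167.9375], dtype=float32), array([150.0125, 187.6625], dtype=float32)) ((322.3349304199219, 314.13433837890625), (21.32186508178711, 26.7477970123291), 43.15238952636719) ((146.72499084472656, 177.79998779296875), (20.791975021362305, 8.77531909942627), 71.56504821777344)
[-0.9377 -0.3433 -0.0532]
liner (array([171.9267, 155.2347], dtype=float32), array([174.7564, 163.37  ], dtype=float32)) [array([0.6459, 0.203 , 0.025 ]), array([0.6186, 0.1925, 0.025 ])]
rest ((238.2640838623047, 186.79823303222656), (25.446147918701172, 19.387584686279297), 15.890144348144531)
[223.3731 192.6381] [0.5251 0.028  0.01  ]
[228.6813 173.9913] [0.5887 0.0118 0.01  ]
[253.1551 180.9584] [ 0.5669 -0.0714  0.01  ]
[247.8469 199.6051] [ 0.5035 -0.0549  0.01  ]
station ((156.73768615722656, 155.83616638183594), (35.46340560913086, 59.20999526977539), 71.19220733642578)
[122.9968 148.5957] [0.6671 0.3715 0.01  ]
[179.0453 129.5068] [0.7373 0.1847 0.01  ]
[190.4785 163.0766] [0.6229 0.1419 0.01  ]
[134.43   182.1656] [0.5538 0.3278 0.01  ]
```

```bash
python3 - <<'E'
from h import *
S=cv2.imread("pics/scene0.png");T=cv2.imread("pics/top0.png")
def fr(yaw): a=np.radians(yaw); return np.array([np.cos(a),np.sin(a),0]),np.array([-np.sin(a),np.cos(a),0])
ex,ey=fr(-14.5); o=np.array([.546,-.0216,0])
print("rest base scene px",[proj("scene",o+sx*.03*ex+sy*.04*ey+[0,0,.01]) for sx in(-1,1) for sy in(-1,1)])
for z in (.03,.042,.05): print("V block",z,[proj("scene",o+sx*.02*ex+sy*.023*ey+[0,0,z]).round(1) for sx in(-1,1) for sy in(-1,1)])
k=lambda B,G,R,H,S,V:(V<60)
cs=blob(S,(308,297,26,26),k);ct=blob(T,(138,170,20,20),k)
print("done scene/top",midline(cs),midline(ct),quad(cs)[0],quad(ct)[0])
for z in(.03,.045,.06): print(z,[onz("top",p,z) for p in midline(ct)])
ps=(midline(cs)[0]+midline(cs)[1])/2
print(axis(midline(cs),midline(ct))[1])
# axis point: intersect scene ray of blob middle with top-view plane
L,d=axis(midline(cs),midline(ct)); kk,o2=L[1]
for p in midline(cs):
    c,e=ray("scene",p); t=(o2-kk@c)/(kk@e); print("axis pt",c+t*e)
u=np.hstack([cv2.resize(S[285:360,230:345],(460,300),interpolation=cv2.INTER_CUBIC),cv2.resize(S[195:240,245:295],(333,300),interpolation=cv2.INTER_CUBIC)])
cv2.imwrite("pics/m3.png",u)
E
```

```text
rest base scene px [array([274.0294, 206.859 ]), array([280.2766, 229.4047]), array([253.1253, 209.7079]), array([258.3012, 232.5843])]
V block 0.03 [array([272.1, 207.4]), array([275.6, 220.4]), array([257.8, 209.3]), array([260.9, 222.5])]
V block 0.042 [array([272.2, 204.5]), array([275.8, 217.6]), array([257.8, 206.5]), array([261. , 219.7])]
V block 0.05 [array([272.4, 202.6]), array([276. , 215.7]), array([257.9, 204.6]), array([261. , 217.8])]
done scene/top (array([329.164 , 302.4376], dtype=float32), array([311.136 , 321.9273], dtype=float32)) (array([143.9616, 168.5803], dtype=float32), array([149.4868, 186.9977], dtype=float32)) ((320.1499938964844, 312.1824645996094), (15.083449363708496, 26.549163818359375), 42.76882553100586) ((146.7241973876953, 177.7889862060547), (19.228361129760742, 8.177441596984863), 73.3007583618164)
0.03 [array([0.5981, 0.2933, 0.03  ]), array([0.5369, 0.2724, 0.03  ])]
0.045 [array([0.5962, 0.2899, 0.045 ]), array([0.5356, 0.2692, 0.045 ])]
0.06 [array([0.5943, 0.2865, 0.06  ]), array([0.5344, 0.266 , 0.06  ])]
[-0.9411 -0.3332  0.0569]
axis pt [0.533  0.2685 0.0435]
axis pt [0.5906 0.2889 0.04  ]
```

View pics/m3.png

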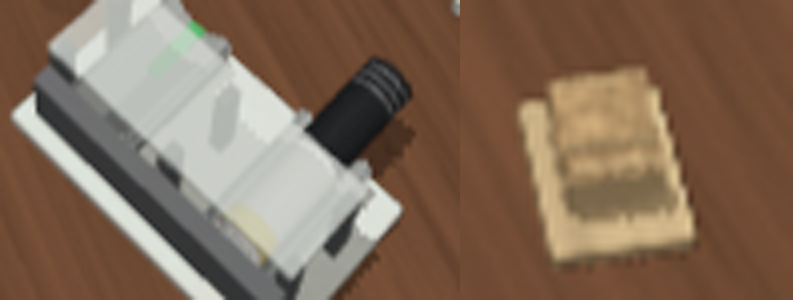

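Measured: the band is at (0.546, -0.311, 0.0445) and the lens yaw is about -14.5°. The rest is at (0.546, -0.022), yaw -14.5°, and its V block is about 0.04 high. The station origin is about (0.627, 0.250), yaw 20.5°, so its empty groove is home near (0.631, 0.198). Sizes and heights agree with the text, so I'm starting.

Emit:
send_rows([
  [0.037,-0.018,0,4,1],
  [0.074,-0.037,0.01,8,1],
  [0.111,-0.055,0.02,12,1],
  [0.148,-0.073,0.03,16,1],
  [0.186,-0.092,0.04,20,1],
  [0.223,-0.11,0.05,24,1],
  [0.26,-0.128,0.06,28,1],
  [0.297,-0.147,0.07,32,1],
  [0.334,-0.165,0.07,36,1],
  [0.371,-0.183,0.07,37.5,1],
  [0.371,-0.183,0.07,37.5,1],
  [0.371,-0.183,0.07,37.5,1],
], squeeze=60)

```text
time: 1.3
eef_pos: [0.5337, -0.3074, 0.1297]
tcp_rot: [0.992, -0.125, -0.001, -0.0]
contact_force: [-0.7, -0.3, -1.1]
opening: 1.002
finger_force: 0.0
```

Emit:
send_rows([
  [0,0,0.03,0,1],
  [0,0,0.06,0,1],
  [0,0,0.08,0,1],
  [0,0,0.098,0,1],
  [0,0,0.098,0,1],
])

```text
time: 1.8
eef_pos: [0.5304, -0.3079, 0.0287]
tcp_rot: [0.992, -0.127, -0.003, -0.002]
contact_force: [-0.9, 0.1, -0.6]
opening: 1.0
finger_force: 0.0
```

```bash
python3 - <<'E'
from h import *
a=ctrl.read_camera("scene")[:,:,::-1];b=ctrl.read_camera("top")[:,:,::-1]
cv2.imwrite("pics/g1.png",np.hstack([cv2.resize(a[100:190,190:310],(400,300)),cv2.resize(b[160:235,280:380],(400,300))]))
s=ctrl.get_state();print(s["eef_pos"],s["contact_force"])
E
```

```text
[ 0.5328 -0.3092  0.0322] [-0.386   0.6345 -0.0066]
```

View pics/g1.png

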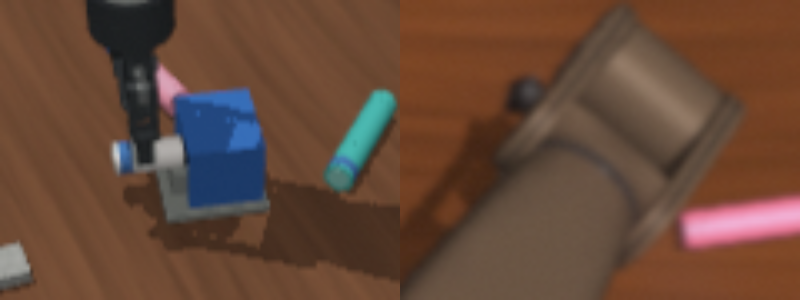

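The fingers stand on either side of the bright half, behind the band and well clear of the hood. Closing.

Emit:
send_rows([
  [0,0,0,0,-1],
  [0,0,0,0,-1],
  [0,0,0,0,-1],
  [0,0,0,0,-1],
  [0,0,0,0,-1],
  [0,0,0,0,-1],
  [0,0,0,0,-1],
  [0,0,0,0,-1],
])

```text
time: 2.7
eef_pos: [0.5336, -0.3082, 0.0322]
tcp_rot: [0.992, -0.126, -0.0, -0.0]
contact_force: [0.3, -0.6, 0.3]
opening: -0.001
finger_force: 0.0
```

It shut on nothing, so I'm looking at why.

```bash
python3 - <<'E'
from h import *
a=ctrl.read_camera("scene")[:,:,::-1]
cv2.imwrite("pics/g2.png",cv2.resize(a[100:175,205:305],(800,600),interpolation=cv2.INTER_CUBIC))
s=ctrl.get_state();print(s["eef_pos"],s["contact_force"],s["opening"],proj("scene",s["eef_pos"]),proj("scene",np.array([.5328,-.3092,.045])))
E
```

```text
[ 0.5336 -0.3082  0.0322] [ 0.0324 -0.5498  0.417 ] 0.0035393187285327993 [230.8861 148.9253] [230.8055 145.5862]
```

View pics/g2.png

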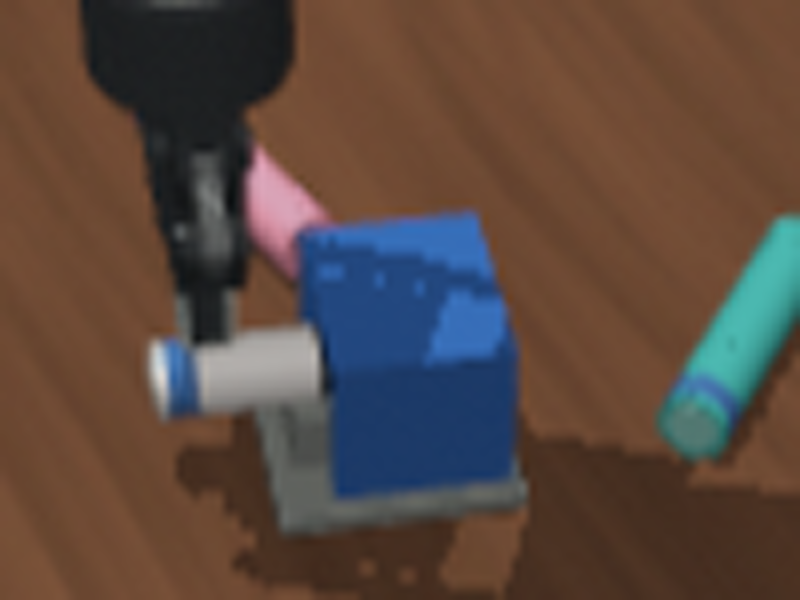

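The picture shows shut fingertips meeting the tube's upper edge at scene (231,142), with the lens seemingly in its place. I'll check with numbers whether the fingers passed over it or lie behind it.

```bash
python3 - <<'E'
from h import *
print("cam",ray("scene",(256,192))[0],ray("top",(256,192))[0])
S0=cv2.imread("pics/scene0.png");a=ctrl.read_camera("scene")[:,:,::-1].copy();cv2.imwrite("pics/g3raw.png",a)
f=lambda B,G,R,H,S,V:(H>100)&(H<125)&(S>70)
for im in(S0,a): print("band",cen(blob(im,(222,135,12,22),f)))
s=ctrl.get_state();T=s["eef_pos"];ya=np.radians(-14.5);ey=np.array([-np.sin(ya),np.cos(ya),0])
print("tip open +y",proj("scene",T+.05*ey+[0,0,.005]),"-y",proj("scene",T-.05*ey+[0,0,.005]),"tip shut",proj("scene",T-[0,0,.008]))
# end of dark finger along its column
w=lambda im:im[130:160,231].astype(int).sum(1)//3
print(w(a));print(w(S0))
for z in(.05,.06,.065): print(z,proj("scene",np.array([T[0],T[1],z])))
print(s["qpos"],s["joint_efforts"])
E
```

```text
cam [0.8369 0.5318 0.8112] [ 0.4051 -0.0572  1.5751]
band [227.1847 146.5636]
band [227.1528 146.8087]
tip open +y [232.9549 158.2842] -y [228.7728 137.7351] tip shut [230.9893 150.8115]
[ 90  81  59  45  36  26  29  32  33  31  34  33  55 126 165 173 173 166
 156 144 128 101  76  77  78  68  52  52  50  50]
[ 78  78  79  80  79  78  77  76  74  73  73 116 193 222 224 221 212 197
 175 151 127 101  77  77  79  69  51  51  50  51]
0.05 [230.6207 144.628 ]
0.06 [230.4745 142.1758]
0.065 [230.4007 140.9378]
[-0.6883  0.3458  1.8342  0.      0.9617  1.1361] [  0.0059 -38.2987 -24.7243   0.0001   0.0008  -0.    ]
```

Emit:
send_rows([
  [0,0,-0.03,0,-1],
  [0,0,-0.06,0,-1],
  [0,0,-0.08,0,-1],
  [0,0,-0.08,0,-1],
  [0,0,-0.08,0,-1],
])

```text
time: 3.3
eef_pos: [0.5335, -0.3082, 0.112]
tcp_rot: [0.992, -0.127, 0.0, 0.0]
contact_force: [0.6, -0.5, 0.1]
opening: 0.002
finger_force: 0.0
```

```bash
python3 - <<'E'
from h import *
a=ctrl.read_camera("scene")[:,:,::-1].copy();b=ctrl.read_camera("top")[:,:,::-1].copy()
cv2.imwrite("pics/g4raw.png",a)
s=ctrl.get_state();T=s["eef_pos"];print(T,s["contact_force"],s["opening"])
print("tip exp",proj("scene",T-[0,0,.008]),"tcp",proj("scene",T),"+50 up",proj("scene",T+[0,0,.05]))
f=lambda B,G,R,H,S,V:(H>100)&(H<125)&(S>70)
print("band",cen(blob(a,(222,135,12,22),f)))
cv2.imwrite("pics/g4.png",np.hstack([cv2.resize(a[80:170,190:290],(500,450),interpolation=cv2.INTER_CUBIC),cv2.resize(b[170:230,290:350],(300,450))]))
E
```

```text
[ 0.5325 -0.3074  0.1101] [-0.7734  0.1973 -0.5506] 0.0011260016887338015
tip exp [230.2557 131.549 ] tcp [230.1329 129.452 ] +50 up [229.3348 115.8238]
band [227.1832 146.5737]
```

View pics/g4.png

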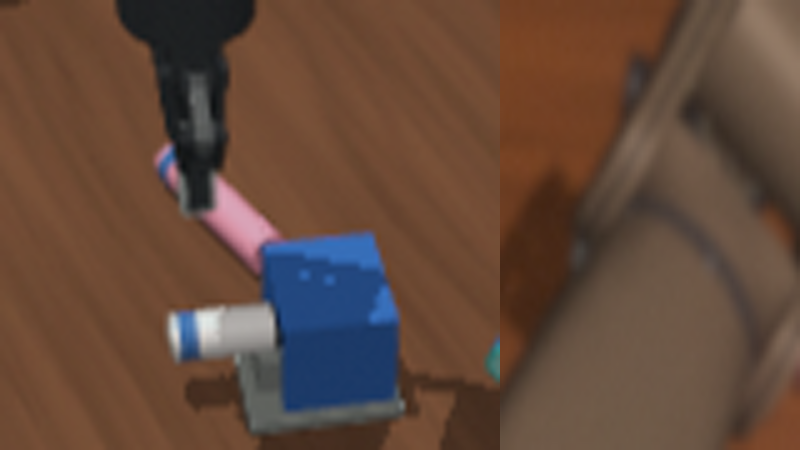

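The raised fingertips show at scene (229.6,122.8), where the reported pose puts them at (230.2,131.5). The column agrees but the tips really stand about 33 mm higher than reported, so the fingers closed just above the tube without moving it (band at the same pixel). I'll open and go about 33 mm lower, in small steps while watching the force.

Emit:
send_rows([
  [0,0,0,0,1],
  [0,0,0,0,1],
  [0,0,0,0,1],
  [0,0,0,0,1],
  [0,0,0,0,1],
  [0,0,0.02,0,1],
  [0,0,0.05,0,1],
  [0,0,0.08,0,1],
  [0,0,0.085,0,1],
  [0,0,0.09,0,1],
  [0,0,0.092,0,1],
])

```text
time: 4.5
eef_pos: [0.5343, -0.3088, 0.0212]
tcp_rot: [0.992, -0.127, 0.001, 0.0]
contact_force: [-0.5, -0.1, 1.2]
opening: 0.999
finger_force: 0.0
```

Emit:
send_rows([
  [0,0,0.003,0,1],
  [0,0,0.006,0,1],
  [0,0,0.009,0,1],
  [0,0,0.01,0,1],
])

```text
time: 4.9
eef_pos: [0.5336, -0.3082, 0.0102]
tcp_rot: [0.992, -0.126, 0.0, 0.0]
contact_force: [-0.6, -0.0, 0.3]
opening: 0.999
finger_force: 0.0
```

Emit:
send_rows([
  [0,0,0.003,0,1],
  [0,0,0.006,0,1],
  [0,0,0.009,0,1],
  [0,0,0.01,0,1],
])

```text
time: 5.3
eef_pos: [0.5333, -0.308, -0.0004]
tcp_rot: [0.992, -0.127, -0.0, -0.0]
contact_force: [0.1, 0.6, -0.4]
opening: 0.998
finger_force: 0.0
```

Emit:
send_rows([
  [0,0,0,0,-1],
  [0,0,0,0,-1],
  [0,0,0,0,-1],
  [0,0,0,0,-1],
  [0,0,0,0,-1],
  [0,0,0,0,-1],
])

```text
time: 5.9
eef_pos: [0.5339, -0.3081, 0.0006]
tcp_rot: [0.992, -0.127, 0.0, -0.0]
contact_force: [1.1, 1.1, 2.5]
opening: 0.327
finger_force: 59.0
```

The lens is gripped (opening 0.327, 59 N). Pulling straight out.

Emit:
send_rows([
  [0.008,0,0,0,-1],
  [0.02,0,0,0,-1],
  [0.035,0,0,0,-1],
  [0.05,0,0,0,-1],
  [0.065,0,0,0,-1],
  [0.075,0,0,0,-1],
  [0.08,0,0,0,-1],
  [0.08,0,0,0,-1],
])

```text
time: 6.7
eef_pos: [0.6118, -0.3286, -0.0002]
tcp_rot: [0.992, -0.126, 0.001, 0.0]
contact_force: [-0.1, -0.4, -1.6]
opening: 0.327
finger_force: 59.2
```

Free of the hood. Lifting and carrying it above the rest.

Emit:
send_rows([
  [0,0,-0.02,0,-1],
  [0,0,-0.05,0,-1],
  [0,0,-0.07,0,-1],
  [-0.01,-0.03,-0.08,0,-1],
  [-0.025,-0.07,-0.08,0,-1],
  [-0.04,-0.115,-0.08,0,-1],
  [-0.055,-0.16,-0.08,0,-1],
  [-0.07,-0.205,-0.08,0,-1],
  [-0.085,-0.245,-0.08,0,-1],
  [-0.095,-0.27,-0.08,0,-1],
  [-0.0995,-0.281,-0.08,0,-1],
  [-0.0995,-0.281,-0.08,0,-1],
])

```text
time: 7.9
eef_pos: [0.5848, -0.0303, 0.0801]
tcp_rot: [0.992, -0.125, 0.0, 0.0]
contact_force: [-0.1, -0.2, -1.6]
opening: 0.329
finger_force: 59.4
```

```bash
cat > prof.py <<'E'
from h import *
def prof(dz=.045,yaw=None,h=.012,lo=-.15,hi=.06,step=.006,name="scene"):
    a=ctrl.read_camera(name)[:,:,::-1].copy(); s=ctrl.get_state(); T=s["eef_pos"]
    if yaw is None: q=s["tcp_rot"]; yaw=np.degrees(2*np.arctan2(q[1],q[0]))
    ex=np.array([np.cos(np.radians(yaw)),np.sin(np.radians(yaw)),0])
    print("T",T,"yaw",yaw,s["contact_force"])
    for t in np.arange(lo,hi+1e-9,step):
        p=proj(name,T+ex*t+[0,0,dz]); c=cv2.getRectSubPix(a,(1,1),tuple(map(float,p)))[0,0]
        print(f"{t*1000:.0f}",p.round(1),c)
    return a
E
python3 - <<'E'
from prof import *
a=prof(); cv2.imwrite("pics/c1raw.png",a)
E
```

```text
T [ 0.5852 -0.0316  0.0802] yaw -14.483157746388676 [-0.366  -0.8127 -1.0606]
-150 [309.7 185.6] [ 53  76 114]
-144 [307.4 185.9] [ 52  75 111]
-138 [305.1 186.2] [ 51  74 111]
-132 [302.8 186.5] [ 53  75 112]
-126 [300.5 186.8] [ 51  75 111]
-120 [298.3 187.1] [ 55  80 119]
-114 [296.  187.4] [ 53  77 115]
-108 [293.7 187.7] [52 52 53]
-102 [291.4 188. ] [61 61 60]
-96 [289.1 188.3] [48 48 46]
-90 [286.8 188.6] [47 47 46]
-84 [284.5 188.9] [36 34 34]
-78 [282.2 189.2] [28 28 27]
-72 [279.8 189.5] [29 27 26]
-66 [277.5 189.8] [28 28 26]
-60 [275.2 190.1] [28 28 26]
-54 [272.9 190.4] [28 28 26]
-48 [270.5 190.7] [37 37 36]
-42 [268.2 191. ] [168 171 175]
-36 [265.9 191.4] [169 172 176]
-30 [263.5 191.7] [169 172 176]
-24 [261.2 192. ] [52 53 52]
-18 [258.8 192.3] [40 39 37]
-12 [256.5 192.6] [52 53 51]
-6 [254.1 192.9] [32 31 30]
0 [251.7 193.2] [29 28 26]
6 [249.4 193.5] [32 31 28]
12 [247.  193.8] [127  82  49]
18 [244.6 194.1] [210 213 209]
24 [242.2 194.4] [ 78  95 123]
30 [239.9 194.8] [ 55  79 118]
36 [237.5 195.1] [ 52  75 113]
42 [235.1 195.4] [ 54  79 118]
48 [232.7 195.7] [ 54  79 118]
54 [230.3 196. ] [ 52  74 112]
60 [227.9 196.3] [ 53  76 114]
```

The black/bright boundary lies 44 mm behind the TCP, so I'm shifting 3 mm along +x and lowering.

Emit:
send_rows([
  [0.003,0,0.02,0,-1],
  [0.003,0,0.045,0,-1],
  [0.003,0,0.065,0,-1],
  [0.003,0,0.073,0,-1],
  [0.003,0,0.077,0,-1],
  [0.003,0,0.079,0,-1],
  [0.003,0,0.079,0,-1],
])

```text
time: 8.65
eef_pos: [0.589, -0.0327, 0.0021]
tcp_rot: [0.992, -0.127, 0.001, 0.0]
contact_force: [0.4, -0.1, -1.8]
opening: 0.332
finger_force: 59.5
```

Emit:
send_rows([
  [0,0,0.0015,0,-1],
  [0,0,0.0025,0,-1],
  [0,0,0.0025,0,-1],
])

```text
time: 8.95
eef_pos: [0.5895, -0.0327, 0.001]
tcp_rot: [0.992, -0.126, 0.001, 0.0]
contact_force: [-2.2, -1.3, 5.4]
opening: 0.331
finger_force: 60.3
```

It touched down (vertical force +5 N). Releasing, then rising.

Emit:
send_rows([
  [0,0,0,0,-0.2],
  [0,0,0,0,0],
  [0,0,0,0,0.5],
  [0,0,0,0,0.5],
  [0,0,0,0,0.5],
  [0,0,-0.02,0,0.5],
  [0,0,-0.06,0,0.5],
  [0,0,-0.08,0,0.5],
  [0,0,-0.08,0,0.5],
])

```text
time: 9.85
eef_pos: [0.5911, -0.0327, 0.083]
tcp_rot: [0.992, -0.126, 0.004, 0.0]
contact_force: [1.1, 0.7, -0.5]
opening: 0.751
finger_force: 0.0
```

```bash
python3 - <<'E'
from prof import *
ctrl.read_camera("scene")
s=ctrl.get_state();T=s["eef_pos"];print(s["opening"])
a=prof(dz=.045-T[2],yaw=-14.5,lo=-.12,hi=.03)
cv2.imwrite("pics/r1raw.png",a)
# tail midline height
k=lambda B,G,R,H,S,V:(V<75)&(S<110)
c=blob(a,(262,190,40,40),k);print(quad(c)[0],midline(c))
cv2.imwrite("pics/r1.png",cv2.resize(a[150:240,210:330],(800,600),interpolation=cv2.INTER_CUBIC))
E
```

```text
0.7505295476695443
T [ 0.588  -0.032   0.0786] yaw -14.5 [-0.502   0.3981 -0.5973]
-120 [294.6 208. ] [ 53  76 112]
-114 [292.4 208.3] [ 51  74 111]
-108 [290.2 208.6] [42 49 62]
-102 [288.1 208.9] [64 63 61]
-96 [285.9 209.2] [50 49 47]
-90 [283.7 209.5] [54 53 51]
-84 [281.6 209.8] [29 28 27]
-78 [279.4 210.1] [28 28 26]
-72 [277.2 210.4] [29 28 26]
-66 [275.  210.7] [28 28 26]
-60 [272.9 211. ] [30 29 28]
-54 [270.7 211.3] [30 28 26]
-48 [268.5 211.6] [29 29 28]
-42 [266.3 211.9] [141 143 146]
-36 [264.1 212.2] [170 173 176]
-30 [261.9 212.5] [170 172 176]
-24 [259.7 212.8] [170 173 176]
-18 [257.5 213.1] [170 173 176]
-12 [255.3 213.4] [171 173 177]
-6 [253.  213.7] [170 174 177]
0 [250.8 214. ] [194 197 200]
6 [248.6 214.3] [190 168 153]
12 [246.4 214.7] [167 112  67]
18 [244.1 215. ] [195 178 165]
24 [241.9 215.3] [133 141 145]
30 [239.7 215.6] [ 53  77 116]
((278.4587707519531, 210.0697784423828), (11.504042625427246, 24.38398551940918), 83.54753112792969) (array([290.5735, 208.6997], dtype=float32), array([266.344 , 211.4399], dtype=float32))
```

View pics/r1.png

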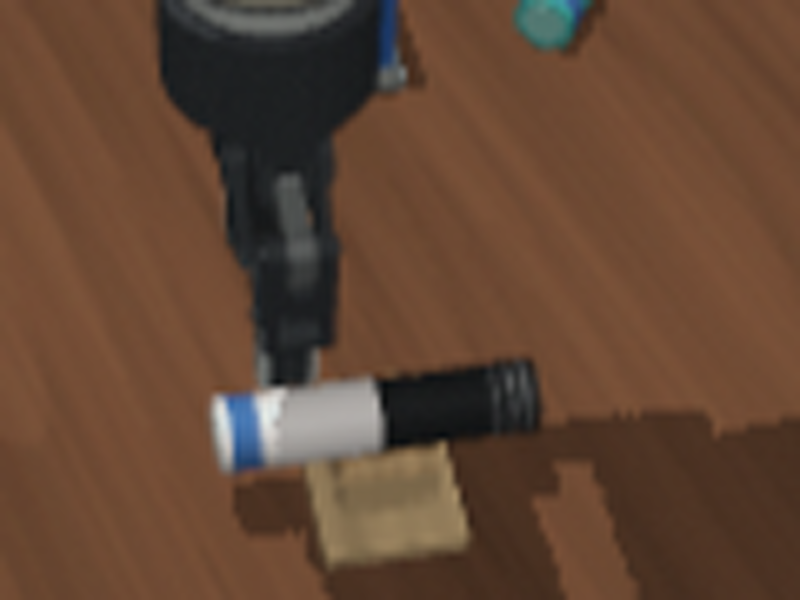

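The lens lies level and centred on the rest; its middle is 43 mm behind the TCP. Next I regrip the black rear half, 43 mm behind mid-length.

Emit:
send_rows([
  [-0.03,0,0,0,0.5],
  [-0.065,0,0,0,0.5],
  [-0.087,0,0,0,0.5],
  [-0.087,0,0.01,0,0.5],
  [-0.087,0,0.035,0,0.5],
  [-0.087,0,0.06,0,0.5],
  [-0.087,0,0.073,0,0.5],
  [-0.087,0,0.078,0,0.5],
  [-0.087,0,0.078,0,0.5],
  [-0.087,0,0.078,0,0.5],
])

```text
time: 10.95
eef_pos: [0.5048, -0.0105, 0.0013]
tcp_rot: [0.992, -0.127, 0.001, 0.0]
contact_force: [0.4, -0.2, 0.8]
opening: 0.75
finger_force: 0.0
```

Emit:
send_rows([
  [0,0,0,0,-1],
  [0,0,0,0,-1],
  [0,0,0,0,-1],
  [0,0,0,0,-1],
  [0,0,0,0,-1],
  [0,0,0,0,-1],
])

```text
time: 11.55
eef_pos: [0.5042, -0.011, 0.0017]
tcp_rot: [0.992, -0.126, 0.0, 0.001]
contact_force: [-3.5, -3.5, 5.8]
opening: 0.332
finger_force: 58.7
```

Gripped. Lifting, and carrying it to in front of the empty right groove with the yaw turned by 35°.

Emit:
send_rows([
  [0,0,-0.02,0,-1],
  [0,0,-0.05,0,-1],
  [0,0,-0.07,0,-1],
  [-0.003,-0.025,-0.07,-5,-1],
  [-0.006,-0.055,-0.07,-11,-1],
  [-0.01,-0.09,-0.07,-18,-1],
  [-0.014,-0.12,-0.07,-25,-1],
  [-0.018,-0.15,-0.07,-31,-1],
  [-0.021,-0.165,-0.07,-35,-1],
  [-0.021,-0.17,-0.07,-35,-1],
  [-0.021,-0.17,-0.07,-35,-1],
  [-0.021,-0.17,-0.07,-35,-1],
])

```text
time: 12.75
eef_pos: [0.526, 0.159, 0.0704]
tcp_rot: [0.984, 0.177, -0.0, 0.0]
contact_force: [-1.8, 0.3, -1.6]
opening: 0.331
finger_force: 59.6
```

```bash
python3 - <<'E'
from prof import *
a=prof(lo=-.04,hi=.13); cv2.imwrite("pics/s1raw.png",a)
b=ctrl.read_camera("top")[:,:,::-1].copy(); cv2.imwrite("pics/s1top.png",b)
s=ctrl.get_state();T=s["eef_pos"];ex=np.array([np.cos(np.radians(20.5)),np.sin(np.radians(20.5)),0])
# nose band in both views
f=lambda B,G,R,H,S,V:(H>100)&(H<125)&(S>70)
P=T+ex*(.043+.0535)+[0,0,.045];ps,pt=proj("scene",P).round().astype(int),proj("top",P).round().astype(int);print(ps,pt)
r=lambda p:(int(p[0]-10),int(p[1]-10),20,20)
bs,bt=cen(blob(a,r(ps),f)),cen(blob(b,r(pt),f));p,g=tri(bs,bt);print("band",bs,bt,p,g)
d=p-T;ey=np.array([-ex[1],ex[0],0]);print("band rel tcp along,lat,z",d@ex,d@ey,d[2])
O=np.array([.629,.2507,0]);d=p-O;print("band in station",d@ex,d@ey)
E
```

```text
T [0.5261 0.1588 0.0705] yaw 20.36350368887124 [-0.1539 -0.3181 -1.5545]
-40 [321.4 234.9] [31 30 28]
-34 [319.8 236.4] [31 29 27]
-28 [318.2 238. ] [34 33 30]
-22 [316.5 239.5] [32 30 27]
-16 [314.9 241. ] [32 30 28]
-10 [313.2 242.6] [38 38 36]
-4 [311.6 244.1] [28 27 25]
2 [309.9 245.7] [23 23 22]
8 [308.2 247.3] [23 23 22]
14 [306.5 248.9] [24 24 22]
20 [304.7 250.5] [35 35 34]
26 [303.  252.1] [37 36 34]
32 [301.2 253.8] [37 36 34]
38 [299.5 255.4] [59 58 57]
44 [297.7 257.1] [217 220 219]
50 [295.9 258.7] [219 221 220]
56 [294.1 260.4] [218 222 220]
62 [292.3 262.1] [218 222 220]
68 [290.5 263.8] [219 222 220]
74 [288.6 265.5] [218 221 220]
80 [286.8 267.2] [218 222 220]
86 [284.9 269. ] [218 220 219]
92 [283.1 270.7] [174 119  76]
98 [281.2 272.5] [173 116  70]
104 [279.3 274.3] [200 201 199]
110 [277.3 276.1] [133 137 133]
116 [275.4 277.9] [119 124 124]
122 [273.4 279.7] [ 49  72 107]
128 [271.5 281.5] [ 57  77 109]
[282 272] [170 160]
band [282.1346 272.4935] [170.2122 158.0897] [0.6196 0.1939 0.1193] 0.005874719888536998
band rel tcp along,lat,z 0.09989693994985595 0.00021292695046082333 0.048729052600679446
band in station -0.02865734846512269 -0.04993373531429202
```

The lens is straight and its lateral offset matches the groove (station y = -49.9 mm). The nose is about 11 mm short of the bridge. Lowering.

Emit:
send_rows([
  [0.003,0,0.025,0,-1],
  [0.003,0,0.045,0,-1],
  [0.003,0,0.06,0,-1],
  [0.003,0,0.065,0,-1],
  [0.003,0,0.067,0,-1],
  [0.003,0,0.067,0,-1],
])

```text
time: 13.45
eef_pos: [0.5296, 0.1605, 0.0042]
tcp_rot: [0.984, 0.177, 0.0, 0.0]
contact_force: [-0.4, 0.2, -0.7]
opening: 0.327
finger_force: 59.6
```

Emit:
send_rows([
  [0,0,0.001,0,-1],
  [0,0,0.002,0,-1],
  [0,0,0.002,0,-1],
])

```text
time: 13.75
eef_pos: [0.5299, 0.1607, 0.0025]
tcp_rot: [0.984, 0.178, 0.001, 0.0]
contact_force: [-0.4, 0.1, -0.7]
opening: 0.33
finger_force: 59.6
```

Emit:
send_rows([
  [0,0,0.0008,0,-1],
  [0,0,0.0015,0,-1],
  [0,0,0.0015,0,-1],
])

```text
time: 14.05
eef_pos: [0.5298, 0.1607, 0.0008]
tcp_rot: [0.984, 0.178, 0.001, 0.0]
contact_force: [-0.4, -0.6, 1.5]
opening: 0.326
finger_force: 59.8
```

Just touching. Sliding in under the bridge.

Emit:
send_rows([
  [0.005,0,0,0,-1],
  [0.012,0,0,0,-1],
  [0.019,0,0,0,-1],
  [0.025,0,0,0,-1],
  [0.025,0,0,0,-1],
])

```text
time: 14.55
eef_pos: [0.553, 0.1688, 0.0005]
tcp_rot: [0.984, 0.178, -0.0, 0.001]
contact_force: [-1.8, -4.2, 3.5]
opening: 0.328
finger_force: 60.3
```

Emit:
send_rows([
  [0.007,0,0,0,-1],
  [0.014,0,0,0,-1],
  [0.021,0,0,0,-1],
  [0.028,0,0,0,-1],
  [0.033,0,0,0,-1],
  [0.033,0,0,0,-1],
])

```text
time: 15.15
eef_pos: [0.5811, 0.1789, 0.0009]
tcp_rot: [0.984, 0.178, -0.004, 0.001]
contact_force: [-9.4, -8.7, 12.0]
opening: 0.33
finger_force: 61.3
```

Emit:
send_rows([
  [0,0,0,0,-1],
  [0,0,0,0,-1],
])

```text
time: 15.35
eef_pos: [0.5812, 0.1789, 0.001]
tcp_rot: [0.984, 0.178, -0.004, 0.001]
contact_force: [-9.7, -9.0, 11.2]
opening: 0.33
finger_force: 61.2
```

```bash
python3 - <<'E'
from prof import *
a=prof(dz=.045,lo=-.04,hi=.13,step=.01); cv2.imwrite("pics/s2raw.png",a)
s=ctrl.get_state();print(s["wrist_torque"],s["finger_force"])
E
```

```text
T [0.5812 0.1789 0.001 ] yaw 20.51358118839209 [-9.4014 -8.6895 11.5197]
-40 [301.9 266.3] [31 30 28]
-30 [299.2 269. ] [31 30 28]
-20 [296.4 271.6] [34 32 30]
-10 [293.6 274.3] [32 30 28]
0 [290.8 277. ] [24 25 23]
10 [287.9 279.8] [25 25 24]
20 [285.  282.6] [33 33 31]
30 [282.1 285.4] [37 36 35]
40 [279.2 288.3] [113 115 116]
50 [276.2 291.1] [217 221 220]
60 [273.1 294.1] [202 206 205]
70 [270.1 297. ] [202 207 205]
80 [267. 300.] [202 207 205]
90 [263.8 303. ] [195 193 185]
100 [260.7 306.1] [194 191 181]
110 [257.4 309.2] [185 191 185]
120 [254.2 312.3] [120 123 122]
130 [250.9 315.5] [110 110 110]
[-1.2834  1.2249 -0.1335] 61.24534606933594
```

About 12 N has built up, mostly vertical with a pitching moment, so the nose is pressing down into the V. By my estimate 13–15 mm are left. I'll ease up 1.5 mm and push on gently.

Emit:
send_rows([
  [0,0,-0.0015,0,-1],
  [0.003,0,-0.0015,0,-1],
  [0.006,0,-0.0015,0,-1],
  [0.006,0,-0.0015,0,-1],
])

```text
time: 15.8
eef_pos: [0.5883, 0.1815, 0.0019]
tcp_rot: [0.984, 0.178, -0.002, 0.001]
contact_force: [-3.7, -6.3, 5.2]
opening: 0.328
finger_force: 60.3
```

It moved freely with the force dropping. Next: release to let it settle on the flanks, regrip lightly, and push the rest.

Emit:
send_rows([
  [0,0,0,0,-0.1],
  [0,0,0,0,0.1],
  [0,0,0,0,0.1],
  [0,0,0,0,0.1],
  [0,0,0,0,-1],
  [0,0,0,0,-1],
  [0,0,0,0,-1],
  [0,0,0,0,-1],
], squeeze=30)

```text
time: 16.6
eef_pos: [0.5892, 0.1824, 0.002]
tcp_rot: [0.984, 0.178, -0.0, 0.0]
contact_force: [-1.0, -5.5, 2.3]
opening: 0.341
finger_force: 30.0
```

Emit:
send_rows([
  [0.002,0,0,0,-1],
  [0.004,0,0,0,-1],
  [0.006,0,0,0,-1],
  [0.008,0,0,0,-1],
  [0.008,0,0,0,-1],
])

```text
time: 17.1
eef_pos: [0.5926, 0.1833, 0.0016]
tcp_rot: [0.984, 0.178, -0.006, 0.002]
contact_force: [-10.8, -11.1, 11.4]
opening: 0.34
finger_force: 30.9
```

Emit:
send_rows([
  [0,0,-0.0015,0,-1],
  [0,0,-0.0015,0,-1],
  [0.002,0,-0.0015,0,-1],
  [0.004,0,-0.0015,0,-1],
  [0.004,0,-0.0015,0,-1],
])

```text
time: 17.6
eef_pos: [0.593, 0.1835, 0.0014]
tcp_rot: [0.984, 0.178, -0.01, 0.002]
contact_force: [-15.8, -14.0, 11.4]
opening: 0.342
finger_force: 31.1
```

Emit:
send_rows([
  [-0.003,0,0.0,0,-0.1],
  [-0.005,0,0,0,0.1],
  [-0.006,0,0,0,0.3],
  [-0.006,0,0,0,0.3],
  [-0.006,0,-0.03,0,0.3],
  [-0.006,0,-0.06,0,0.3],
  [-0.02,0,-0.1,0,0.3],
  [-0.06,0,-0.12,0,0.3],
  [-0.1,0,-0.12,0,0.3],
  [-0.12,0.04,-0.12,0,0.3],
  [-0.12,0.08,-0.12,0,0.3],
  [-0.12,0.1,-0.12,0,0.3],
])

```text
time: 18.8
eef_pos: [0.5236, 0.0497, 0.1241]
tcp_rot: [0.984, 0.177, 0.001, 0.0]
contact_force: [-0.7, -0.9, -0.3]
opening: 0.647
finger_force: 0.0
```

```bash
python3 - <<'E'
from h import *
a=ctrl.read_camera("scene")[:,:,::-1].copy();b=ctrl.read_camera("top")[:,:,::-1].copy()
cv2.imwrite("pics/e_s.png",a);cv2.imwrite("pics/e_t.png",b)
s=ctrl.get_state();print(s["eef_pos"],s["contact_force"])
cv2.imwrite("pics/e.png",np.hstack([cv2.resize(a[230:350,230:350],(400,400),interpolation=cv2.INTER_CUBIC),cv2.resize(b[120:200,115:195],(400,400),interpolation=cv2.INTER_CUBIC)]))
O=np.array([.629,.2507,0]);r=np.radians(20.5);ex=np.array([np.cos(r),np.sin(r),0]);ey=np.array([-ex[1],ex[0],0])
for n,im in(("scene",a),("top",b)):
  for y in(.05,-.05):
    print(n,y,[int(cv2.getRectSubPix(im,(1,1),tuple(map(float,proj(n,O+x*ex+y*ey+[0,0,.045]))))[0,0].mean()) for x in np.arange(-.1,.0,.002)])
E
```

```text
[0.5241 0.0497 0.1239] [-0.5254  0.2459  0.4356]
scene 0.05 [74, 76, 77, 78, 77, 76, 77, 73, 60, 47, 57, 72, 61, 49, 64, 61, 55, 78, 74, 45, 36, 36, 36, 36, 35, 36, 36, 36, 36, 36, 35, 35, 35, 36, 37, 36, 36, 36, 37, 50, 113, 180, 211, 213, 206, 204, 205, 204, 205, 204]
scene -0.05 [81, 79, 77, 76, 74, 74, 74, 75, 64, 46, 52, 72, 65, 49, 66, 66, 54, 61, 61, 44, 35, 35, 35, 35, 35, 36, 36, 34, 35, 35, 35, 35, 35, 36, 35, 35, 36, 36, 38, 56, 123, 184, 211, 212, 205, 204, 204, 204, 204, 204]
top 0.05 [68, 69, 68, 66, 63, 58, 53, 50, 46, 42, 38, 37, 41, 46, 54, 62, 66, 69, 70, 70, 71, 70, 68, 63, 57, 52, 51, 51, 51, 50, 49, 49, 50, 50, 49, 49, 49, 49, 50, 50, 50, 52, 66, 87, 122, 153, 177, 187, 191, 194]
top -0.05 [74, 71, 70, 68, 65, 60, 55, 49, 42, 38, 35, 34, 39, 48, 57, 65, 68, 70, 71, 70, 69, 69, 68, 63, 58, 53, 50, 49, 49, 49, 49, 50, 50, 50, 49, 49, 51, 49, 49, 49, 49, 51, 63, 80, 114, 146, 170, 187, 193, 199]
```

View pics/e.png

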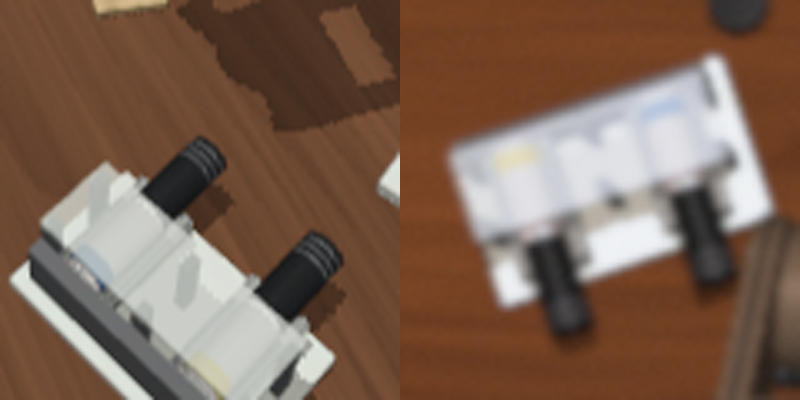

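The picture shows both tails lined up: the new lens is in the right groove with its blue band under the bridge. The profiles of the two lenses match within about 0.3 mm in both views. To be sure it is hard against the stop, I'll nudge the tail gently with shut fingers.

Emit:
send_rows([
  [0.01,-0.03,0,0,-1],
  [0.03,-0.065,0,0,-1],
  [0.05,-0.095,0,0,-1],
  [0.059,-0.101,0,0,-1],
  [0.059,-0.101,0.02,0,-1],
  [0.059,-0.101,0.06,0,-1],
  [0.059,-0.101,0.1,0,-1],
  [0.059,-0.101,0.12,0,-1],
  [0.059,-0.101,0.122,0,-1],
  [0.059,-0.101,0.122,0,-1],
])

```text
time: 19.9
eef_pos: [0.5427, 0.167, 0.0012]
tcp_rot: [0.984, 0.178, -0.0, -0.0]
contact_force: [0.4, 0.1, 0.5]
opening: -0.001
finger_force: 0.0
```

Emit:
send_rows([
  [0.004,0,0,0,-1],
  [0.008,0,0,0,-1],
  [0.012,0,0,0,-1],
  [0.015,0,0,0,-1],
  [0.017,0,0,0,-1],
  [0.017,0,0,0,-1],
])

```text
time: 20.5
eef_pos: [0.5591, 0.1728, 0.0014]
tcp_rot: [0.984, 0.178, 0.0, 0.0]
contact_force: [-0.5, 0.1, 0.3]
opening: -0.002
finger_force: 0.0
```

Emit:
send_rows([
  [0.0015,0,0,0,-1],
  [0.003,0,0,0,-1],
  [0.004,0,0,0,-1],
  [0.004,0,0,0,-1],
])

```text
time: 20.9
eef_pos: [0.5625, 0.1742, 0.0012]
tcp_rot: [0.984, 0.178, -0.0, 0.0]
contact_force: [0.8, 0.1, 0.0]
opening: -0.0
finger_force: 0.0
```

Emit:
send_rows([
  [0.001,0,0,0,-1],
  [0.002,0,0,0,-1],
  [0.002,0,0,0,-1],
])

```text
time: 21.2
eef_pos: [0.5622, 0.1742, 0.001]
tcp_rot: [0.984, 0.178, -0.003, 0.0]
contact_force: [-6.3, -4.0, 5.1]
opening: 0.003
finger_force: 3.5
```

Emit:
send_rows([
  [0.001,0,0,0,-1],
  [0.002,0,0,0,-1],
  [0.002,0,0,0,-1],
])

```text
time: 21.5
eef_pos: [0.562, 0.1741, 0.001]
tcp_rot: [0.984, 0.178, -0.006, 0.001]
contact_force: [-11.5, -6.0, 9.2]
opening: 0.0
finger_force: 6.7
```

Emit:
send_rows([
  [-0.008,0,0,0,-1],
  [-0.02,0,0,0,-1],
  [-0.04,0,0,0,-1],
  [-0.04,0,-0.04,0,-1],
  [-0.04,0,-0.09,0,-1],
  [-0.06,0.03,-0.12,0,-1],
  [-0.06,0.08,-0.12,0,-1],
  [-0.06,0.12,-0.12,0,-1],
  [-0.06,0.12,-0.12,0,-1],
])

```text
time: 22.4
eef_pos: [0.5535, 0.0383, 0.1221]
tcp_rot: [0.985, 0.175, 0.002, 0.001]
contact_force: [0.3, 0.4, -0.3]
opening: 0.002
finger_force: 0.0
```

```bash
python3 - <<'E'
from h import *
a=ctrl.read_camera("scene")[:,:,::-1].copy();b=ctrl.read_camera("top")[:,:,::-1].copy()
S0=cv2.imread("pics/scene0.png");T0=cv2.imread("pics/top0.png")
print(ctrl.get_state()["contact_force"])
O=np.array([.629,.2507,0]);r=np.radians(20.5);ex=np.array([np.cos(r),np.sin(r),0]);ey=np.array([-ex[1],ex[0],0])
def pr(n,im,y): return [int(cv2.getRectSubPix(im,(1,1),tuple(map(float,proj(n,O+x*ex+y*ey+[0,0,.045]))))[0,0].mean()) for x in np.r_[np.arange(-.088,-.056,.002),np.arange(-.026,-.006,.002)]]
print("s done0",pr("scene",S0,.05));print("s done ",pr("scene",a,.05));print("s mine ",pr("scene",a,-.05))
print("t done0",pr("top",T0,.05));print("t done ",pr("top",b,.05));print("t mine ",pr("top",b,-.05))
red=lambda B,G,R,H,S,V:((H<8)|(H>172))&(S>170)&(V>110)
bl=lambda B,G,R,H,S,V:(H>100)&(H<125)&(S>110)
dk=lambda B,G,R,H,S,V:(V<50)
gr=lambda B,G,R,H,S,V:(S<60)&(V>90)
for nm,roi,f in(("box",(185,215,28,38),red),("pot",(198,248,26,34),bl),("cap",(204,304,24,26),dk),("brush",(170,170,32,24),gr),("oil",(186,190,20,28),dk)):
    print(nm,[cen(blob(im,roi,f)).round(2) for im in(S0,a)])
E
```

```text
[-0.2951  0.7724  0.0769]
s done0 [77, 73, 60, 47, 56, 72, 61, 48, 64, 61, 54, 78, 74, 44, 36, 35, 36, 36, 49, 113, 180, 211, 213, 206, 204, 205]
s done  [76, 73, 60, 47, 56, 72, 61, 48, 64, 61, 55, 79, 73, 44, 36, 35, 36, 36, 50, 113, 180, 211, 213, 206, 204, 205]
s mine  [73, 74, 65, 46, 52, 72, 64, 49, 67, 71, 57, 62, 61, 44, 34, 34, 35, 38, 57, 123, 184, 211, 212, 205, 204, 204]
t done0 [54, 49, 45, 41, 37, 35, 40, 46, 55, 62, 66, 68, 69, 70, 70, 70, 50, 50, 49, 50, 52, 66, 85, 121, 152, 176]
t done  [54, 49, 44, 40, 37, 36, 40, 46, 54, 62, 66, 69, 70, 70, 69, 69, 50, 50, 50, 50, 52, 66, 86, 122, 152, 177]
t mine  [55, 48, 42, 38, 35, 34, 40, 48, 57, 65, 68, 71, 71, 70, 69, 68, 48, 48, 48, 49, 51, 63, 81, 114, 148, 171]
box [array([198.4 , 233.87]), array([198.39, 233.89])]
pot [array([209.94, 261.43]), array([209.94, 261.44])]
cap [array([214.21, 317.39]), array([214.19, 317.39])]
brush [array([184.34, 180.67]), array([184.34, 180.67])]
oil [array([194.17, 197.04]), array([194.18, 197.03])]
```

The tail did not move under a 13 N push, so the lens is hard against the stop. The yellow-banded lens and the bystanders are at the same pixels as at the start. Handing in.

```bash
python3 -c "
from plant import ctrl
print(ctrl.sign_off())"
```

```text
the job is handed in; nothing more can be done
None
```

I set the blue-banded lens on the rest, then regripped it by its black half, seated it in the empty right groove hard against the back stop and let go; nothing else moved, and I handed in at about 22.5 s.

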